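# Lever open the stuck keepsake box

### The job

A customer wants to see inside the blue enamel keepsake box, but its lid is stiff. First stand the wooden egg cup that is on the lid upright on the cork coaster; then lift the red-handled blade opener off its hooks, work its blade into the notch under the front of the lid and lever the lid up and over until it stands past upright; last, hang the opener back on the hooks it came from. Keep the robot's own hand and arm off the box and its lid, and do not disturb the brass knocker, the clear dome or the green caddy.

Things in the scene. Friction and masses are not known exactly. Their poses are not given: they have to be found in the camera images.
- box: Blue enamel box, fixed, 150 (x) x 120 (y) x 58 mm high without lid, walls 5 mm; origin at the centre of its underside, x from front to back (front face x = -75 mm, hinge at the back). A notch 44 mm wide, 10 mm deep (z = 48 to 58 mm) in the middle of the front wall's top edge is open below the lid. Inside is free above z = 45 mm.
- notch (a point): Centre of the notch on the box's front face: 5 mm below the lid's underside and 5 mm above the notch's floor. Axes as the box.
- lid_hinge (a point): Middle of the lid's hinge line, which runs along the box's y, at the box's back edge: box frame x = 73 mm, z = 58 mm (height of the lid's underside when shut). Axes as the box.
- lid (a joint): Lid angle, rad: 0 shut (level), grows as the front edge rises and goes back; 1.57 upright, stop at 1.9. The lid weighs 160 g; its stiff hinge (0.25 N m) holds it wherever it is left; about 3 N at the front edge raise it.
- lid_edge (a point): Middle of the lid's front edge, at half its thickness; moves with the lid. The lid is a flat blue plate 154 x 124 x 8 mm; its front edge is 154 mm from the hinge line and 6 mm ahead of the box's front face; shut, its underside is at z = 58 mm, its top at z = 66 mm.
- rack: Fixed hook rack, wooden base 110 x 190 (y) x 12 mm; origin under it. Hanging places at rack y = +50 and -50 mm, each a pair of 8 mm brass rod hooks 25 mm either side (42 mm free between). A hook: post at x = +32 mm, level arm from it to x = -24 mm, its top at z = 130 mm, then an upturned tip to z = 143 mm. Hooks open to -x.
- opener: Cranked opener, 159 mm tall, 120 to 200 g, hung upright by its cross-guard on one hook pair, axes about the rack's. Origin: centre of the guard's underside. Guard 18 (x) x 76 (y) x 6 mm; red handle above, 18 (x) x 14 (y) mm, z = 6 to 76 mm; stem 10 x 12 mm below to z = -80 mm; at its foot a level steel blade, z = -80 to -83 mm, 22 mm wide, from x = -5 mm to its tip at x = +55 mm.
- blade_tip (a point): Middle of the blade's front end: opener frame (55, 0, -81.5) mm. Axes as the opener.
- eggcup: Turned yew egg cup, 75 mm tall, 50 to 100 g, standing upright on the lid at the start. Origin at the centre of its foot's underside, z up. Foot 44 mm in diameter, waist 18 mm at z = 20 mm, open bowl 50 mm in diameter from z = 50 mm to the rim at z = 75 mm.
- coaster: Round cork coaster, 120 mm in diameter and 4 mm thick, fixed flat on the counter; origin at the centre of its underside.
- knocker: Brass door knocker hanging in the rack's other place by a bar 18 x 76 x 6 mm; plate 34 mm wide and 85 mm long below it. Origin at the centre of the bar's underside. Leave it alone.
- dome: Clear acrylic display dome on a dark wooden foot, 66 mm in diameter, 107 mm tall, loose, standing beside the box; origin at the centre of its underside. Leave it alone.
- caddy: Green tea caddy with a brass lid, 62 x 62 mm and 117 mm tall, loose, standing beside the box; origin at the centre of its underside. Leave it alone.

How it is judged:
On the way, in this order (a step that is already met when the one before it is completed fails the run):
1. the egg cup stands upright on the coaster, let go (horizontal distance between eggcup and coaster below 0.04 m and z of eggcup in the frame of coaster below 0.012 m and angle between eggcup's own z axis and vertical below 0.15 rad and contact force between the fingers and eggcup below 0.05 N), for 0.2 s.
2. the opener has been lifted up off its hooks (z of opener in the frame of rack above 0.16 m), for 0.1 s.
3. the opener's blade is raising the lid (value of joint lid above 0.12 rad and contact force between opener and box above 0.3 N), for 0.05 s.
4. the lid stands past upright (value of joint lid above 1.6 rad), for 0.1 s.
At the end, for the whole second after the job is handed in: The lid stands past upright (over 1.6 rad); the opener hangs at rest and upright (within 0.15 rad) by its cross-guard on the hooks it came from, within 20 mm of where it hung at first; the egg cup stands upright (within 0.15 rad) and at rest on the coaster, its centre within 40 mm of the coaster's (value of joint lid above 1.6 rad and distance of opener from where it was at the start of the episode below 0.02 m and z of opener in the frame of rack between 0.124 and 0.136 m and angle between each of opener, eggcup's own z axis and vertical below 0.15 rad and linear speed of each of opener, eggcup below 0.03 m/s and horizontal distance between eggcup and coaster below 0.04 m and z of eggcup in the frame of coaster below 0.012 m); the robot touches nothing.
It fails at once if the robot's hand or arm pushes on the box or its lid (over 1 N) (contact force between any of the fingers, the arm and box above 1 N).
It fails at once if the egg cup is tipped over (beyond 0.6 rad) (angle between eggcup's own z axis and vertical above 0.6 rad).
It fails at once if the knocker is moved more than 20 mm (distance of knocker from where it was at the start of the episode above 0.02 m).
It fails at once if the dome is moved more than 20 mm or tipped (distance of dome from where it was at the start of the episode above 0.02 m or angle between dome's own z axis and vertical above 0.3 rad).
It fails at once if the caddy is moved more than 20 mm or tipped (distance of caddy from where it was at the start of the episode above 0.02 m or angle between caddy's own z axis and vertical above 0.3 rad).
It also fails if it takes over 72 s, if anything falls off the work surface, if the arm or the gripper's body presses on something with over 40 N, if the wrist force passes 120 N, or if a joint passes its speed limit or range.

### The arm

A 6-joint arm with a two-finger parallel gripper is mounted at the origin on the work surface. World frame = base frame: x ahead of the robot, y to its left, z up, the work surface at z = 0. Lengths are in m, angles in rad, forces in N, time in s.
With the tool pointing down it reaches from about 0.35 to 0.875 m from the base axis. Payload 4.2 kg.
Tool frame: the origin (TCP) lies on the centre line of the jaws, within the pads' length; the fingertips stand 11 mm ahead of it and the grasp point (between the pads) lies 8 mm behind it; z points along the fingers, y is the line along which they close (so a half turn about z gives the same grasp; the last joint's range is limited). The gripper opens to 87 mm and grips with 3 to 60 N. Pads are 19 mm wide; open, the fingers measure 117 mm over their backs; the gripper's body (75 mm by 190 mm) begins 51 mm behind the grasp point.
Start: joints at [1.567, 0.385, 0.008, 0, -1.194, -0.259], TCP at [0.162, 0.604, 0.234] pointing down, gripper open.
Joint ranges: [-3.14, 3.14], [-1.21, 2.06], [-1.07, 1.41], [-3.16, 2.05], [-2.99, -0.16], [-3.1, 3.1]. Speed limits (rad/s): [2.79, 2.79, 3.14, 3.14, 3.14, 3.14].

### API

Orientations are given as a unit quaternion [x, y, z, w].
In Python, from rig import robot, move_gripper, solve_ik, readout, get_image, get_calibration, ticket, boxes_of, regions_of gives the robot as it stands. Calls block until the motion is done:
- robot.goto(position, orientation): joint-space move of the TCP to a pose.
- robot.move_linear(position, velocity=0.15, orientation=None): straight line of the TCP; orientation=None keeps the orientation; velocity is the mean speed in m/s.
- robot.movej(angles): joint-space move.
- move_gripper(opening, effort=None): finger opening in m; effort is the grip in N (None keeps the last); returns when the fingers have stopped.
- robot.hold(seconds).
- solve_ik(position, orientation): joint angles nearest the present ones, or None.
- readout.observe(): the state.
- get_image(name): name is "scene" or "top" or "wrist"; returns (picture, depth): 400x640x3 uint8, red, green, blue; 400x640 float32, m along the optical axis (not along the pixel's ray), 0 where there is no reading.
- get_calibration(name): a dict with "fx", "fy", "cx", "cy" (pixels), "world_to_cam" (4x4, takes a point from world to camera coordinates). Camera axes: x right, y down, z forward; pixel columns grow to the right and rows downward; lengths in m; the calibration is good to about 2 mm. The wrist camera is an equidistant fisheye: a pixel r from the principal point sees the ray r / f radians off the axis. A picture is of the moment at which its call begins: read the wrist's pose just before it. get_calibration takes no time and is no camera call; for the wrist camera it gives the pose at the moment of the call.
A pose or a line that the arm cannot do raises robot.IKError and nothing moves.
- ticket.finish_job(): hands the job in; it is judged then, once.
Trained networks look in the newest picture that a camera, given by its name, has taken for a name from the list of things; names that differ only in an ending like _2 or _b are one class to them, and where a whole thing is asked for, a point or a joint stands for the part that bears it (a point fixed in the world has none). Each returns a list of dicts, best first, with "confidence" (0 to 1); they miss things now and then, are a little off and sometimes report something else, mostly with a low value. They report only what shows in the picture. A call takes as long as a camera call.
- boxes_of(camera, thing): "position" ([row, column] as shares, 0 to 1, of the picture: columns of its width, rows of its height, amid what is visible of it).
- regions_of(camera, thing): "region" (400x640 bool, what is visible of it) and "position" ([row, column] as shares, 0 to 1, of the picture: columns of its width, rows of its height, amid what is visible of it).
The state is a dict: "t": time; "joints": joint angles; "dq": joint speeds; "tau": joint torques, N m; "eef_pos": TCP position; "tcp_rot": TCP orientation; "force": force on the tool from outside, world axes, zero at the start; "torque": the same for the moment, N m; "opening": finger opening in m; "grasp_force": force on a finger pad.
Only numpy, scipy, OpenCV 4.12 (cv2) and the standard library are available. Lean on these libraries where they do the work, as an engineer would, in place of code of your own. Each camera call takes 0.05 s, during which the arm holds its last target. There are 200 camera calls.

## Working session

There is one attempt and no reset: what is moved stays moved. The work goes in short steps, each a Python script; the robot and the scene stay as the last script left them, time stands still between calls to the robot, and variables do not carry over. Pictures are saved under pics/ and viewed, at most 10 in all, crops included, and the job is handed in when it is done.

```bash
ls; mkdir -p pics; cat > h.py <<'E'
import numpy as np, cv2
from scipy.spatial.transform import Rotation as R
from rig import robot, move_gripper, solve_ik, readout, get_image, get_calibration, ticket, boxes_of, regions_of
def cloud(name, depth):
    c=get_calibration(name); v,u=np.mgrid[0:400,0:640]
    P=np.stack([(u-c["cx"])/c["fx"]*depth,(v-c["cy"])/c["fy"]*depth,depth],-1)
    T=np.linalg.inv(c["world_to_cam"]); return P@T[:3,:3].T+T[:3,3]
E
python3 - <<'E'
from h import *
for n in ["scene","top"]:
    im,d=get_image(n); cv2.imwrite(f"pics/{n}0.png",im[...,::-1]); P=cloud(n,d); np.savez(f"{n}0.npz",im=im,P=P,d=d)
    T=np.linalg.inv(get_calibration(n)["world_to_cam"]);print(n,T[:3,3].round(3),T[:3,2].round(3))
    for t in ["box","lid","rack","opener","eggcup","coaster","knocker","dome","caddy"]:
        for r in regions_of(n,t)[:2]:
            m=r["region"]&(d>0); q=P[m]
            if len(q): print(t,round(r["confidence"],2),np.round(np.array(r["position"])*[400,640]),m.sum(),"med",np.median(q,0).round(3),"lo",np.percentile(q,2,axis=0).round(3),"hi",np.percentile(q,98,axis=0).round(3))
print(readout.observe())
E
```

```text
pics
rig.py
scene [ 1.301 -0.343  0.982] [-0.613  0.293 -0.734]
box 0.65 [229. 326.] 3019 med [ 0.629 -0.034  0.065] lo [ 0.512 -0.086  0.002] hi [0.672 0.045 0.07 ]
lid 0.82 [222. 322.] 2023 med [ 0.609 -0.033  0.067] lo [ 0.513 -0.084  0.062] hi [0.665 0.042 0.071]
rack 0.57 [247. 179.] 3153 med [ 0.494 -0.349  0.013] lo [ 0.408 -0.434  0.001] hi [ 0.534 -0.253  0.133]
rack 0.36 [224. 323.] 1919 med [ 0.609 -0.032  0.067] lo [ 0.513 -0.082  0.063] hi [0.663 0.043 0.07 ]
opener 0.85 [204. 195.] 733 med [ 0.474 -0.29   0.132] lo [ 0.323 -0.324 -0.001] hi [ 0.519 -0.251  0.207]
coaster 0.7 [176. 426.] 1021 med [0.525 0.329 0.005] lo [0.469 0.275 0.   ] hi [0.576 0.384 0.009]
knocker 0.89 [218. 149.] 538 med [ 0.464 -0.391  0.115] lo [ 0.454 -0.423  0.055] hi [ 0.472 -0.36   0.139]
dome 0.59 [197. 357.] 781 med [0.574 0.09  0.062] lo [0.543 0.071 0.006] hi [0.586 0.12  0.101]
caddy 0.59 [207. 270.] 1330 med [ 0.54  -0.128  0.092] lo [ 0.472 -0.159  0.001] hi [ 0.556 -0.083  0.12 ]
top [0.449 0.008 1.103] [ 0.131 -0.009 -0.991]
box 0.91 [204. 321.] 2240 med [ 0.582 -0.017  0.066] lo [ 0
[... 1185 characters left out ...]
]
{'t': 1.0, 'joints': array([ 1.56661131e+00,  3.84655112e-01,  7.87255703e-03,  9.91832494e-06,
       -1.19400033e+00, -2.58600028e-01]), 'dq': array([-1.29977859e-03,  2.05796067e-03,  9.83398546e-05, -9.23802933e-04,
        1.85227934e-04,  7.80710484e-04]), 'tau': array([-1.18622058e-03, -3.90473878e+01,  1.87625259e+01,  4.22478229e+00,
        1.55263825e-02, -1.10049928e-05]), 'eef_pos': array([0.16232986, 0.60351537, 0.23356791]), 'tcp_rot': array([ 9.91380653e-01, -1.31012980e-01,  3.72124277e-06, -7.25265366e-06]), 'force': array([-0.57064919,  0.61644404,  0.88429658]), 'torque': array([ 0.01623011, -0.02664278,  0.00194046]), 'grasp_force': 0.0, 'opening': 0.08697503500859566}
```

```bash
python3 - <<'E'
import cv2,numpy as np
a=cv2.imread("pics/scene0.png")[140:320,90:490];b=cv2.imread("pics/top0.png")[130:300,150:500]
cv2.imwrite("pics/s1.png",cv2.resize(a,(800,360)));b=cv2.resize(b,(800,389));cv2.imwrite("pics/t1.png",b)
# yaw fits
d=np.load("top0.npz");P=d["P"];s=np.load("scene0.npz")["P"]
def fit(P,lo,hi):
    m=((P>lo)&(P<hi)).all(-1); q=P[m][:,:2].astype(np.float32); return cv2.minAreaRect(q),len(q)
for n,Q in [("top",P),("scene",s)]:
    print(n,"lid",fit(Q,[.48,-.12,.055],[.7,.08,.075]))
    print("rack",fit(Q,[.38,-.47,.008],[.57,-.22,.02]))
    print("guard",fit(Q,[.44,-.34,.126],[.5,-.24,.150]))
    print("guardB",fit(Q,[.44,-.45,.126],[.5,-.35,.150]))
    print("handle",fit(Q,[.44,-.34,.155],[.5,-.24,.22]))
    print("cuprim",fit(Q,[.54,-.08,.125],[.65,.03,.16]))
    print("caddy",fit(Q,[.46,-.18,.105],[.58,-.075,.13]))
    print("dome",fit(Q,[.48,.055,.02],[.62,.14,.13]))
    print("coaster",fit(Q,[.4,.24,.0025],[.62,.42,.008]))
E
```

```text
top lid (((0.5874332785606384, -0.03084252029657364), (0.20982910692691803, 0.16680406033992767), 79.38385009765625), 2248)
rack (((0.4746880829334259, -0.3435649871826172), (0.18968543410301208, 0.10960303246974945), 84.4853286743164), 1744)
guard (((0.46949902176856995, -0.2901182770729065), (0.0585983507335186, 0.07564252614974976), 1.4525529146194458), 224)
guardB (((0.4682452380657196, -0.3927832245826721), (0.0746120885014534, 0.05399174988269806), 88.63687896728516), 307)
handle (((0.46630439162254333, -0.2901616394519806), (0.013855217024683952, 0.01688549667596817), 87.1620864868164), 91)
cuprim (((0.5812118053436279, -0.02476680278778076), (0.047149304300546646, 0.049073658883571625), 1.6811660528182983), 110)
caddy (((0.5169250965118408, -0.12429013848304749), (0.06204405426979065, 0.06248955801129341), 68.18195343017578), 560)
dome (((0.5526230335235596, 0.09815140068531036), (0.05876728892326355, 0.05749195069074631), 29.891983032226562), 402)
coaster (((0.5095535516738892, 0.3300769329071045), (0.2190382480621338, 0.1781197488307953), 0.12962043285369873), 1346)
scene l
[... 390 characters left out ...]
-0.39195987582206726), (0.07572399824857712, 0.059455566108226776), 88.44518280029297), 365)
handle (((0.47056397795677185, -0.28970596194267273), (0.013755458407104015, 0.01917610689997673), 88.91445922851562), 138)
cuprim (((0.5841681957244873, -0.023173529654741287), (0.04910464212298393, 0.05113280937075615), 27.431974411010742), 263)
caddy (((0.5188543796539307, -0.12342837452888489), (0.06021761894226074, 0.0671682208776474), 67.89373779296875), 565)
dome (((0.5614861249923706, 0.09812317788600922), (0.058856915682554245, 0.051442697644233704), 72.64498901367188), 665)
coaster (((0.510103166103363, 0.330093652009964), (0.1793913096189499, 0.21925920248031616), 89.81232452392578), 1280)
```

View pics/s1.png

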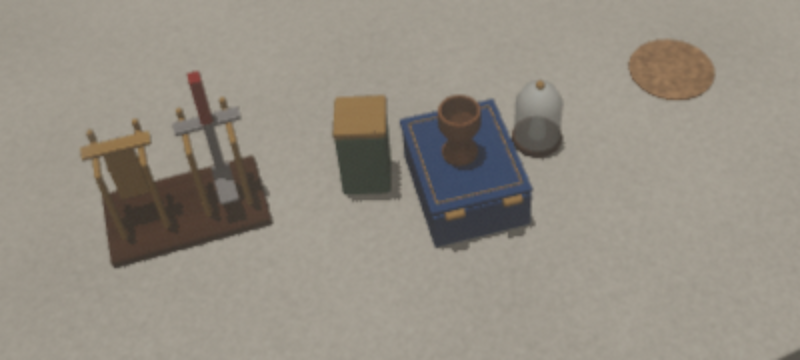

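View pics/t1.png

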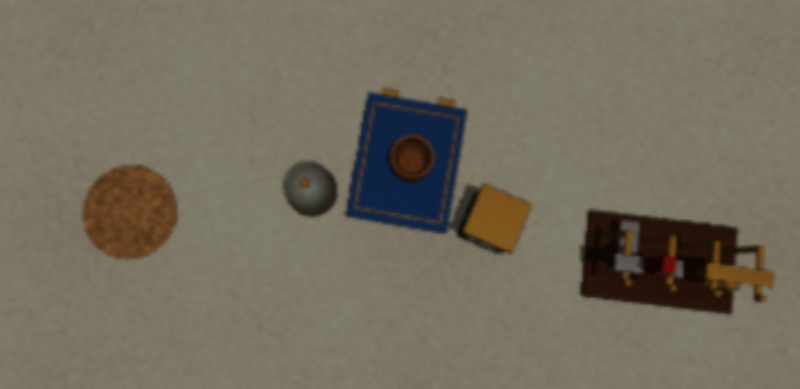

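The views agree. In the top crop the lid is at about (408,162) with its hinges on the far side, the cup at (411,157), the coaster at (130,212), the red handle at (670,265) and the knocker at (740,272). I'll refine the poses with colour masks.

```bash
python3 - <<'E'
from h import *
for n in ["top","scene"]:
    D=np.load(n+"0.npz");P=D["P"];im=D["im"].astype(int)
    def sel(lo,hi): return ((P>lo)&(P<hi)).all(-1)
    blue=(im[...,2]>im[...,0]+25)
    def rect(m):
        # drop isolated edge pixels
        m=cv2.morphologyEx(m.astype(np.uint8),cv2.MORPH_OPEN,np.ones((3,3)))>0
        q=P[m]; (c,s,a)=cv2.minAreaRect(q[:,:2].astype(np.float32)); return np.round(c,4),np.round(s,4),round(a,2),np.median(q[:,2]).round(4),len(q)
    m=sel([.48,-.12,.060],[.7,.08,.074])&blue
    m=cv2.morphologyEx(m.astype(np.uint8),cv2.MORPH_CLOSE,np.ones((9,9)))>0
    m&=sel([.48,-.12,.060],[.7,.08,.074])
    print(n,"lid",rect(m))
    red=(im[...,0]>1.6*im[...,1])&(im[...,0]>60)
    for z in(.19,.2): 
        q=P[sel([.44,-.34,z],[.5,-.24,.22])&red]; print("handletop",q.mean(0).round(4),q.min(0).round(4),q.max(0).round(4),len(q))
    q=P[sel([.54,-.08,.135],[.65,.03,.15])]; print("rim",cv2.minEnclosingCircle(q[:,:2].astype(np.float32)),np.percentile(q[:,2],[50,95]))
    cork=(im[...,0]>im[...,2]*1.5)&sel([.42,.24,-.005],[.62,.42,.012]); q=P[cork]; print("coaster",rect(cork))
    g=sel([.44,-.34,.132],[.5,-.24,.145])&(abs(im[...,0]-im[...,2])<25); q=P[g];print("guard",cv2.minAreaRect(q[:,:2].astype(np.float32)),len(q),np.median(q[:,2]))
def down(yaw): # tool down, tool y axis along yaw
    y=np.array([np.cos(yaw),np.sin(yaw),0]);z=np.array([0,0,-1.]);return R.from_matrix(np.c_[np.cross(y,z),y,z]).as_quat()
for p,y in [((.583,-.024,.2),-.17),((.52,.329,.2),-.17),((.468,-.29,.2),-.09),((.45,0.,.2),-.17),((.61,-.03,.36),-.17)]:
    for s in (0,np.pi): print(p,s,solve_ik(np.array(p),down(y+s)))
E
```

```text
top lid (array([ 0.5842, -0.0192]), array([0.1207, 0.1522]), 81.46, np.float64(0.0663), 2010)
handletop [ 0.4665 -0.2903  0.2059] [ 0.4578 -0.2968  0.1925] [ 0.4744 -0.2833  0.2101] 45
handletop [ 0.4667 -0.2902  0.2062] [ 0.4578 -0.2968  0.2033] [ 0.4744 -0.2833  0.2101] 44
rim ((0.5822140574455261, -0.024437442421913147), 0.02510112151503563) [0.14080017 0.14392892]
coaster (array([0.5203, 0.3315]), array([0.1166, 0.1192]), 1.37, np.float64(0.0039), 1339)
guard ((0.46642348170280457, -0.29015856981277466), (0.07651299983263016, 0.017064642161130905), 85.5498046875) 121 0.1366660657898009
scene lid (array([ 0.5878, -0.0194]), array([0.1231, 0.1528]), 81.48, np.float64(0.0667), 1792)
handletop [ 0.4709 -0.2906  0.2062] [ 0.4623 -0.296   0.2031] [ 0.4773 -0.285   0.2091] 30
handletop [ 0.4709 -0.2906  0.2062] [ 0.4623 -0.296   0.2031] [ 0.4773 -0.285   0.2091] 30
rim ((0.584060788154602, -0.023786423727869987), 0.026697784662246704) [0.14037841 0.14339223]
coaster (array([0.5234, 0.3282]), array([0.1163, 0.1151]), 4.1, np.float64(0.0046), 969)
guard ((0.4626186490058899, -0.2887297570
[... 429 characters left out ...]
53589793 [ 0.82681771  0.39267481 -0.0667577   0.         -1.11136382 -0.99681771]
(0.468, -0.29, 0.2) 0 [-0.26026459  0.28605762 -0.22712193  0.         -1.05761678 -2.97132807]
(0.468, -0.29, 0.2) 3.141592653589793 [-0.26026459  0.28605762 -0.22712193  0.         -1.05761678  0.17026459]
(0.45, 0.0, 0.2) 0 [ 0.36303292  0.11483446 -0.45151081  0.         -1.00445106  2.60855973]
(0.45, 0.0, 0.2) 3.141592653589793 [ 0.36303292  0.11483446 -0.45151081  0.         -1.00445106 -0.53303292]
(0.61, -0.03, 0.36) 0 [ 0.21559164  0.30557995  0.20139043  0.         -1.46660681  2.75600101]
(0.61, -0.03, 0.36) 3.141592653589793 [ 0.21559164  0.30557995  0.20139043  0.         -1.46660681 -0.38559164]
```

```bash
cat >> h.py <<'E'
def down(yaw):  # tool down, closing line along yaw
    y=-np.array([np.cos(yaw),np.sin(yaw),0]);z=np.array([0,0,-1.]);return R.from_matrix(np.c_[np.cross(y,z),y,z]).as_quat()
def st(*k):
    o=readout.observe(); print(round(o["t"],2),o["eef_pos"].round(4),"F",o["force"].round(1),"op",round(o["opening"],4),"g",round(o["grasp_force"],1)); return o
def lin(x,y,z,v=.15,q=None): robot.move_linear(np.array([x,y,z]),velocity=v,orientation=q)
E
python3 - <<'E'
from h import *
q=down(-.148)
robot.goto(np.array([.583,-.024,.22]),q); st()
lin(.583,-.024,.122,.1); move_gripper(.04,effort=20); st()
lin(.583,-.024,.22,.12); robot.goto(np.array([.522,.330,.16]),q); lin(.522,.330,.061,.08); st()
move_gripper(.087); robot.hold(.3); lin(.522,.330,.2,.15); st()
im,d=get_image("top"); P=cloud("top",d)
m=((P>[.44,.25,.06])&(P<[.6,.41,.095])).all(-1); print(m.sum(),cv2.minEnclosingCircle(P[m][:,:2].astype(np.float32)),np.percentile(P[m][:,2],[50,95]))
robot.goto(np.array([.4685,-.2904,.28]),down(-.094)); st()
im,d=get_image("top"); P=cloud("top",d)
m=((P>[.44,.25,.06])&(P<[.6,.41,.095])).all(-1); print(m.sum(),cv2.minEnclosingCircle(P[m][:,:2].astype(np.float32)),np.percentile(P[m][:,2],[50,95]))
cv2.imwrite("pics/t2.png",cv2.resize(im[130:300,150:500,::-1],(800,389)))
E
```

```text
3.67 [ 0.5831 -0.0232  0.22  ] F [-0.2 -0.4 -0.3] op 0.0867 g 0.0
5.56 [ 0.5829 -0.024   0.122 ] F [-0.7  0.8  0.3] op 0.0473 g 20.0
9.28 [0.5223 0.3303 0.0617] F [-0.6  0.7  0.6] op 0.047 g 20.1
11.59 [0.5214 0.3296 0.1989] F [ 0.1  0.2 -0.5] op 0.0869 g 0.0
149 ((0.5217987298965454, 0.3290713429450989), 0.025545602664351463) [0.07690793 0.08077477]
13.88 [ 0.4689 -0.2898  0.2798] F [-0.3 -0.3  0.4] op 0.087 g 0.0
146 ((0.5214864015579224, 0.3290444612503052), 0.025324061512947083) [0.07712771 0.081979  ]
```

View pics/t2.png

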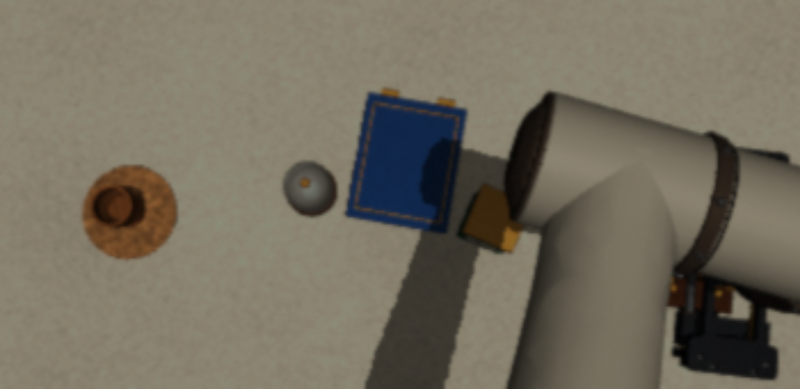

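The cup stands on the coaster, at crop pixel (118,205) and 2 mm from its centre. Next is the opener.

```bash
python3 - <<'E'
from h import *
lin(.4685,-.2904,.168,.1); st(); move_gripper(.01,effort=50); robot.hold(.1); o=st(); np.save("grasp.npy",o["eef_pos"])
lin(.4685,-.2904,.29,.1); st()
robot.goto(np.array([.41,-.15,.29]),down(-.148)); st()
for n in("scene","top"):
    im,d=get_image(n);P=cloud(n,d); np.savez(n+"1.npz",im=im,P=P)
    for r in regions_of(n,"opener")[:2]:
        q=P[r["region"]&(d>0)]; print(n,r["confidence"],len(q),q.min(0).round(3),q.max(0).round(3),np.median(q,0).round(3))
    cv2.imwrite(f"pics/{n}3.png",cv2.resize(im[130:330,100:500,::-1],(800,400)))
E
```

```text
15.2 [ 0.469  -0.2906  0.1687] F [-0.2 -0.5  0.1] op 0.0867 g 0.0
16.42 [ 0.4683 -0.2903  0.1679] F [0.2 0.9 0.2] op 0.0182 g 50.0
17.78 [ 0.4682 -0.2902  0.2892] F [ 0.1 -0.1 -1.3] op 0.018 g 50.0
18.44 [ 0.4101 -0.1497  0.2902] F [ 0.2 -0.2 -0.3] op 0.0179 g 50.0
scene 0.77 492 [ 0.079 -0.187 -0.001] [ 0.468 -0.07   0.279] [ 0.418 -0.152  0.236]
top 0.55 2546 [ 0.501 -0.093 -0.003] [0.684 0.051 0.074] [ 0.585 -0.021  0.066]
```

View pics/scene3.png

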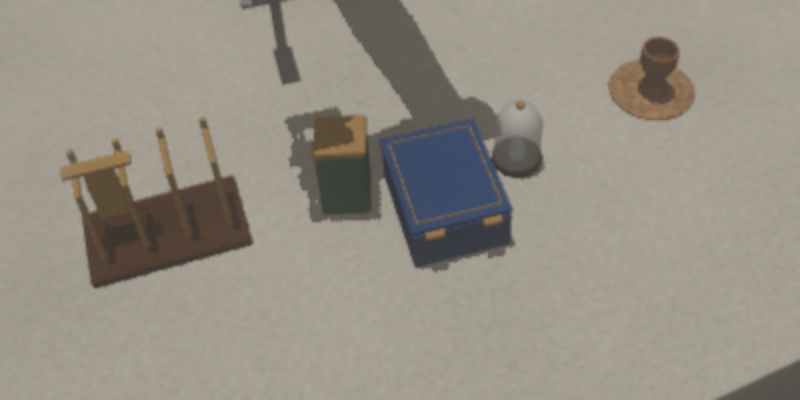

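The opener hangs in the gripper, with its blade at crop pixel (287,70). I'll measure the blade relative to the TCP and refit the uncovered lid.

```bash
python3 - <<'E'
from h import *
c,s=np.cos(-.148),np.sin(-.148); Rz=np.array([[c,-s],[s,c]])
for n in("scene","top"):
    D=np.load(n+"1.npz");P=D["P"];im=D["im"].astype(int)
    m=((P>[.36,-.22,.15])&(P<[.52,-.08,.19])).all(-1); q=P[m]
    if len(q)>5:
        loc=(q[:,:2]-[.4101,-.1497])@Rz; print(n,len(q),"blade x",np.percentile(loc[:,0],[2,50,98,100]).round(4),"y",np.percentile(loc[:,1],[2,50,98]).round(4),"z",np.percentile(q[:,2],[10,50,90]).round(4), cv2.minAreaRect(loc.astype(np.float32)))
    m=((P>[.36,-.22,.24])&(P<[.52,-.08,.265])).all(-1); q=P[m]
    if len(q)>5: loc=(q[:,:2]-[.4101,-.1497])@Rz; print("guard",len(q),loc.min(0).round(4),loc.max(0).round(4),np.percentile(q[:,2],[2,50,98]).round(4))
    m=((P>[.48,-.12,.060])&(P<[.7,.08,.074])).all(-1)&(im[...,2]>im[...,0]+15)
    m=cv2.morphologyEx(m.astype(np.uint8),cv2.MORPH_OPEN,np.ones((3,3)))>0
    q=P[m]; print("lid",cv2.minAreaRect(q[:,:2].astype(np.float32)),q[:,2].mean())
E
```

```text
scene 189 blade x [-0.0021  0.0255  0.0568  0.0579] y [-0.01    0.0006  0.0111] z [0.1711 0.1732 0.18  ] ((0.025971613824367523, 0.0006210701540112495), (0.0220157653093338, 0.06393874436616898), 89.98921966552734)
guard 228 [-0.0085 -0.0371] [0.0147 0.0389] [0.2424 0.2586 0.2626]
lid ((0.5900042057037354, -0.02004077285528183), (0.12244543433189392, 0.15041187405586243), 81.41960906982422) 0.06659948528391256
top 22 blade x [0.0386 0.0499 0.0554 0.0557] y [-0.0022  0.006   0.0091] z [0.1698 0.1722 0.1747] ((0.04688848555088043, 0.004044886212795973), (0.010738409124314785, 0.01797400414943695), 80.20475769042969)
lid ((0.5844072103500366, -0.019675716757774353), (0.1217578873038292, 0.15330685675144196), 81.39295959472656) 0.0663274205540038
```

```bash
cat >> h.py <<'E'
YAW=-.149; U=np.array([np.cos(YAW),np.sin(YAW)]); HG=np.array([.587,-.0197])+.077*U
def tip(r,z,v=.1,q=None): # blade tip centre r ahead of hinge line, height z
    p=HG-(r+.055)*U; lin(p[0],p[1],z+.1195,v,q)
def arc(th,r=.122,v=.1): tip(r*np.cos(th),.058+r*np.sin(th)-.0015,v)
E
python3 - <<'E'
from h import *
p=HG-(.19+.055)*U
tip(.19,.17,.2,down(YAW)); st()
tip(.19,.0525,.12); st()
tip(.16,.0525,.05); st(); tip(.142,.0525,.03); st(); tip(.122,.0525,.04); st()
for th in (.05,.12,.2): arc(th,v=.04); st()
im,d=get_image("scene");P=cloud("scene",d)
im2,d2=get_image("top")
a=cv2.resize(im[150:280,270:400],(400,400));b=cv2.resize(im2[150:280,260:390],(400,400));cv2.imwrite("pics/lv.png",np.hstack([a,b])[...,::-1])
E
```

```text
19.57 [0.4208 0.0047 0.2894] F [-0.6  0.7 -1.7] op 0.0176 g 50.0
20.69 [0.4214 0.0053 0.1726] F [ 0.   0.3 -0.8] op 0.0179 g 50.0
21.44 [0.4503 0.0007 0.1717] F [ 0.2 -0.  -1.3] op 0.0177 g 50.0
22.19 [ 0.4682 -0.002   0.1719] F [-0.   0.7 -1.6] op 0.0175 g 50.0
22.84 [ 0.488  -0.0049  0.1718] F [-0.   0.7 -2. ] op 0.0177 g 50.0
23.24 [ 0.4883 -0.0048  0.1825] F [-0.5  0.4 -2.3] op 0.0175 g 50.0
23.61 [ 0.4895 -0.0049  0.1913] F [ 0.1 -0.6 -0.5] op 0.0173 g 50.0
24.0 [ 0.4908 -0.0052  0.2008] F [ 0.4 -0.2 -1.2] op 0.0178 g 50.0
```

View pics/lv.png

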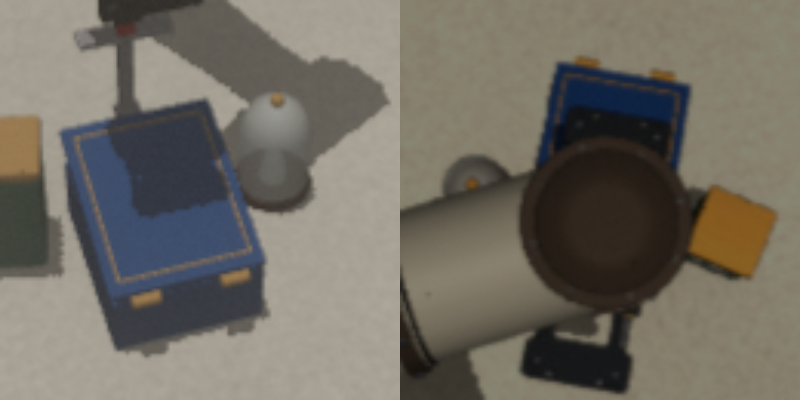

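```bash
cat >> h.py <<'E'
def lidplane(n="scene"):
    im,d=get_image(n);P=cloud(n,d);i=im.astype(int)
    m=(i[...,2]>i[...,0]+15)&((P>[.46,-.14,.03])&(P<[.75,.1,.26])).all(-1)
    q=P[m]; u=(q[:,:2]-HG)@U; 
    for lo in np.arange(-.16,.08,.02):
        k=(u>=lo)&(u<lo+.02)
        if k.sum()>5: print(round(-lo-.01,2),k.sum(),np.percentile(q[k,2],[50,95]).round(4),end="; ")
    print()
E
python3 -c "
from h import *
st();lidplane()"
```

```text
24.1 [ 0.4908 -0.0052  0.2006] F [ 0.2  0.4 -1. ] op 0.0174 g 50.0
0.15 55 [0.0962 0.1004]; 0.13 130 [0.0934 0.097 ]; 0.11 196 [0.09   0.0943]; 0.09 243 [0.0857 0.0897]; 0.07 238 [0.0813 0.0853]; 0.05 369 [0.0772 0.0813]; 0.03 370 [0.0728 0.0767]; 0.01 350 [0.0685 0.0724]; -0.01 33 [0.0673 0.0695];
```

The cloud puts the lid at about 0.2 rad, so the lever works. Carrying on along the arc.

```bash
python3 - <<'E'
from h import *
for th in (.35,.5,.7,.9,1.1,1.25,1.4,1.55,1.65,1.75): arc(th,v=.07); o=st()
lidplane()
im,d=get_image("scene");cv2.imwrite("pics/up.png",cv2.resize(im[120:280,230:430,::-1],(750,600)))
E
```

```text
24.56 [ 0.4959 -0.0059  0.2182] F [-0.1 -0.  -0.7] op 0.0177 g 50.0
24.97 [ 0.5035 -0.0071  0.2349] F [-0.1 -0.7 -1.8] op 0.0177 g 50.0
25.47 [ 0.5172 -0.0091  0.2551] F [-0.4 -0.3 -1.2] op 0.0177 g 50.0
25.97 [ 0.5342 -0.0118  0.2719] F [ 0.2 -0.3 -0.8] op 0.0179 g 50.0
26.47 [ 0.5544 -0.0148  0.2849] F [-0.1  0.2 -2.1] op 0.0178 g 50.0
26.88 [ 0.5711 -0.0173  0.2919] F [-0.1  0.4 -2. ] op 0.0177 g 50.0
27.28 [ 0.5888 -0.0199  0.2964] F [-0.4 -0.2 -2.3] op 0.0179 g 50.0
27.69 [ 0.607  -0.0227  0.2982] F [-0.2  0.6 -1.5] op 0.0176 g 50.0
28.02 [ 0.6189 -0.0245  0.2977] F [ 0.4 -0.3 -1.3] op 0.0179 g 50.0
28.34 [ 0.6309 -0.0263  0.2959] F [-0.5  0.6 -1.9] op 0.0176 g 50.0
0.15 79 [0.055  0.0602]; 0.13 33 [0.0576 0.0608]; 0.11 32 [0.058  0.0613]; 0.09 20 [0.0581 0.0618]; 0.07 16 [0.0578 0.0598]; 0.05 18 [0.0566 0.0601]; 0.03 19 [0.0578 0.0605]; 0.01 6 [0.0586 0.0625]; -0.03 148 [0.2076 0.2099];
```

View pics/up.png

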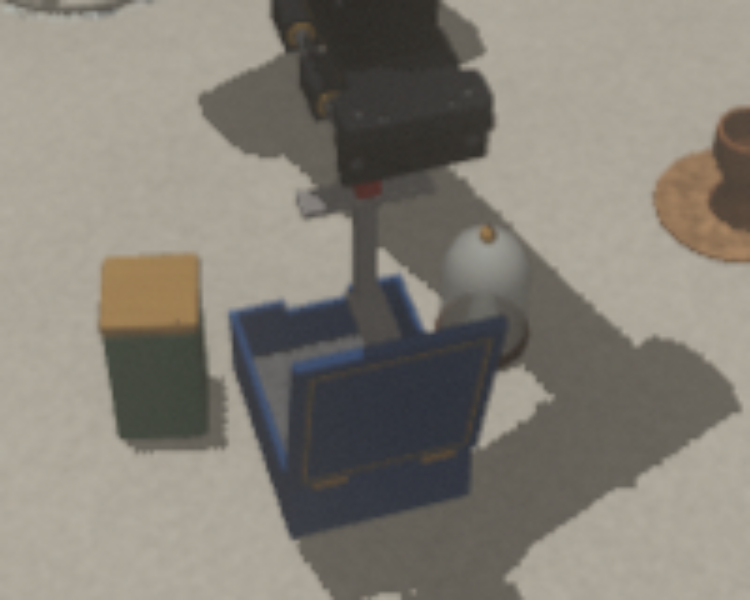

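The lid stands about 0.19 rad past upright, with its top edge near pixel (400,345). Now I'll return the opener.

```bash
python3 - <<'E'
from h import *
g=np.load("grasp.npy"); q=down(-.094)
tip(.12,.178,.2); st()
lin(.42,-.15,.30,.25,down(YAW)); lin(g[0],g[1],.30,.2,q); robot.hold(.2); st()
lin(g[0],g[1],.19,.1); st(); lin(g[0],g[1],.1685,.05); st()
move_gripper(.03); robot.hold(.3); move_gripper(.087); lin(g[0],g[1],.29,.12); st()
robot.goto(np.array([.35,-.05,.35]),q); st()
for n in("scene","top"):
    im,d=get_image(n);P=cloud(n,d);i=im.astype(int)
    red=(i[...,0]>1.6*i[...,1])&(i[...,0]>60)&((P>[.44,-.34,.2])&(P<[.5,-.24,.22])).all(-1); print(n,red.sum(),P[red].mean(0).round(4))
    m=((P>[.44,-.34,.132])&(P<[.5,-.24,.145])).all(-1)&(abs(i[...,0]-i[...,2])<25);print(cv2.minAreaRect(P[m][:,:2].astype(np.float32)),np.median(P[m][:,2]))
    m=((P>[.44,.25,.06])&(P<[.6,.41,.095])).all(-1); print(m.sum(),cv2.minEnclosingCircle(P[m][:,:2].astype(np.float32))[0])
    if n=="scene": cv2.imwrite("pics/end.png",cv2.resize(im[120:320,90:490,::-1],(800,400)))
lidplane()
E
```

```text
29.3 [ 0.4909 -0.0051  0.2978] F [-0.3  0.2 -1.1] op 0.0175 g 50.0
31.18 [ 0.4682 -0.2894  0.3005] F [ 0.1  0.1 -0.7] op 0.0175 g 50.0
32.43 [ 0.4688 -0.2905  0.1907] F [-0.4  0.9 -0.8] op 0.0175 g 50.0
33.02 [ 0.4682 -0.2903  0.168 ] F [-0.2 -0.1 -2.2] op 0.0179 g 50.0
36.2 [ 0.4679 -0.2901  0.2891] F [-0.8  0.5  0. ] op 0.0873 g 0.0
37.27 [ 0.3504 -0.0502  0.3498] F [-0.1 -0.4 -1. ] op 0.0869 g 0.0
scene 29 [ 0.4722 -0.2909  0.206 ]
((0.4638318717479706, -0.2888230085372925), (0.07497383654117584, 0.03370086848735809), 83.34934997558594) 0.13614407644877935
230 (0.5251451134681702, 0.33271077275276184)
top 46 [ 0.4687 -0.2902  0.2059]
((0.46823304891586304, -0.2908664345741272), (0.07580650597810745, 0.01792745292186737), 84.60240936279297) 0.136229874544041
143 (0.5216008424758911, 0.3291483223438263)
0.15 99 [0.0551 0.0608]; 0.13 33 [0.0579 0.0612]; 0.11 29 [0.0578 0.061 ]; 0.09 21 [0.0589 0.0631]; 0.07 17 [0.0576 0.06  ]; 0.05 18 [0.0574 0.061 ]; 0.03 18 [0.0579 0.0595]; 0.01 6 [0.058  0.0618]; -0.03 210 [0.2074 0.2106]; -0.05 8 [0.2088 0.2097];
```

View pics/end.png

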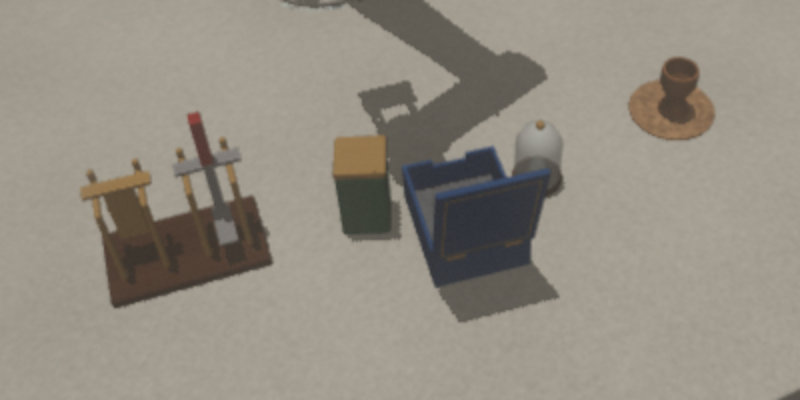

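The picture shows the opener back on its hooks (guard at (207,160)), within about 2 mm of where it hung. The lid is open at (490,215), the cup stands on the coaster at (678,80), and the knocker, dome and caddy haven't moved.

```bash
python3 -c "
from h import *
print(ticket.finish_job())"
```

```text
the job is handed in; nothing more can be done
None
```

The job is handed in, with no verdict returned: in the last images the egg cup stands on the coaster, the lid is about 0.19 rad past upright, the opener hangs on its own hooks about 2 mm from where it started, and the knocker, dome and caddy look undisturbed.

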